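Seat the temperature probe in the block heater and start it

TASK

Take the steel temperature probe from the tube rack and fit it in the block heater's probe well: the block stands loosely in the heater, so feel for the well with light pressure, then press the probe straight in, past the grip of its spring, until its head sits flat on the block, never leaning on it hard. With the probe fully home, let go of it and press the green start button all the way down, then let that go too. Leave the other tubes, bottles and tools where they stand.

Things in the scene. Friction and masses are not known exactly. Their poses are not given: they have to be found in the camera images.
- probe_head (a point): Centre of the grip head of the loose steel temperature probe (about 120 g, blue band, black top). Head: a cylinder 28 mm in diameter, 52 mm tall; this point is on its axis, 26 mm above its flat underside (shoulder). Below it a plain stem, 12 mm in diameter, 42 mm long, square-edged. z runs up the probe. At first it hangs upright in one of the rack's places (it varies), shoulder on the rack's top.
- probe_foot (a point): Centre of the flat end of the probe's stem, 68 mm below probe_head along the axis.
- rack: White tube rack, fixed, 70 (x) x 240 (y) x 70 mm high; origin under its centre; four 18 mm holes in a row along y at -84, -28, 28 and 84 mm. Fingers that close across the row (along the rack's x) stay clear of the neighbouring tubes, whose caps, 19 mm in diameter, reach 110 mm above the table.
- heater: White block heater, fixed, 250 (x) x 220 (y) mm; origin under its centre, front towards -x. Front deck 60 mm high (x -125 to -40 mm), rear 80 mm. In the rear a lift-out aluminium block, 99 x 149 mm, its flat top 95 mm above the table, with the probe well, two empty 17 mm tube wells (nominal x 20.5 and 64.5, y 0 mm) and four capped tubes (y 30 and 60 mm), 139 mm above the table.
- well (a point): Where the mouth of the probe well would be were the block centred in its pocket: on the block's top face, at x 42.5, y -45 mm of the heater; axes as the heater's. The block has play: in each run it stands, held fast, up to 4 mm off along x and up to 4 mm off along y, and so does the real well; this is not measured. No other hole lies within 35 mm.
- well_home (a point): A point on the nominal axis of the probe well, 42 mm below its mouth: where the foot comes to lie (give or take the play) when the shoulder rests on the block. The well is a blind vertical hole, 13 mm in diameter, 46 mm deep, sharp-edged. A leaf spring in its +x wall grips the stem from 15 to 25 mm down: from there the probe does not fall, but needs a steady push of some 2 to 6 N until home.
- start (a joint): Green start button, 24 mm in diameter, upright on the front deck at the heater's right; 0 is out, 0.005 m is fully down (a spring, 5 N); it comes back when let go.
- start_top (a point): Centre of the top face of the start button, 82 mm above the table, at x = -85, y = -60 mm of the heater; it is pressed straight down.
- tube_a_mid (a point): Capped test tube (blue cap) in the rack, 16 mm in diameter, 102 mm tall; a point 50 mm above its foot. Leave alone.
- tube_b_mid (a point): Capped test tube (orange cap) in the rack, the same size; a point 50 mm above its foot. Leave alone.
- bottle_a_mid (a point): Clear bottle with a black cap, 64 mm in diameter, 120 mm tall; its centre. Leave alone.
- bottle_b_mid (a point): Clear bottle with a black cap, 52 mm in diameter, 100 mm tall; its centre. Leave alone.
- beaker_mid (a point): Glass beaker, 70 mm in diameter, 90 mm tall; its centre. Leave alone.
- wash_bottle_mid (a point): White wash bottle with a thin spout, 68 mm in diameter, 190 mm tall; a point 70 mm above its foot. Leave alone.
- spatula_mid (a point): Thin steel laboratory spatula with a black grip, lying on the bench, 185 mm long; its middle. Leave alone.
Not all that is in view belongs to the job. Of the things that look like the part that bears probe_head, the smaller one is meant.

How it is judged (in metres and radians):
On the way, in this order (a step that is already met when the one before it is completed fails the run):
1. the probe is seated in its well, its head flat on the block (z of probe_foot in the frame of well below -0.0395 m and horizontal distance between probe_foot and well below 0.0075 m and angle between probe_head's own z axis and vertical below 0.06 rad), for 0.2 s.
2. the start button is pressed down, the probe being let go (all of step 1 and value of joint start above 0.004 m and contact force between the fingers and probe below 0.1 N), for 0.05 s.
At the end, for the whole second after the job is handed in: The probe rests upright (within 0.06 rad) in its well, its foot at least 39.5 mm below the block's top (head within 2.5 mm of the block) and within 7.5 mm sideways of the nominal well; fingers off it; the start button, pressed 4 mm or more once the probe was home and free, is out again (all of step 1 and linear speed of probe below 0.01 m/s and value of joint start below 0.0015 m and contact force between the fingers and probe below 0.1 N); the robot touches nothing.
It fails at once if the probe's foot is pushed on the block or heater with more than 30 N before it has entered the well (contact force between probe and heater above 30 N and z of probe_foot in the frame of well above -0.008 m).
It fails at once if the probe is forced against the heater or its block with more than 45 N in all (the grip of the spring, about 11 N, counts too) (contact force between probe and heater above 45 N).
It fails at once if the start button is pressed while the probe is not home (value of joint start above 0.003 m and not (z of probe_foot in the frame of well below -0.0395 m and horizontal distance between probe_foot and well below 0.0075 m and angle between probe_head's own z axis and vertical below 0.06 rad)).
It fails at once if a tube, bottle, the beaker or the spatula is moved by more than 20 mm (distance of any of tube_a_mid, tube_b_mid, bottle_a_mid, bottle_b_mid, beaker_mid, wash_bottle_mid, spatula_mid from where it was at the start of the episode above 0.02 m).
It also fails if it takes over 72 s, if anything falls off the work surface, if the arm or the gripper's body presses on something with over 40 N, if the wrist force passes 120 N, or if a joint passes its speed limit or range.

ROBOT

A 6-joint arm with a two-finger parallel gripper is mounted at the origin on the work surface. World frame = base frame: x ahead of the robot, y to its left, z up, the work surface at z = 0. Lengths are in m, angles in degrees, forces in N, time in s.
With the tool pointing down it reaches from about 0.25 to 0.725 m from the base axis. Payload 9.7 kg.
Tool frame: the origin (TCP) lies midway between the tips of the shut fingers; the grasp point (between the pads) lies 19 mm behind it; z points along the fingers, x is the direction in which the jaws open and shut, and the axes are right-handed (so a half turn about z gives the same grasp; the last joint's range is limited). The gripper opens to 85 mm and grips with 20 to 120 N. Pads are 22 mm wide; open, the fingers measure 114 mm over their backs; the gripper's body (76 mm by 85 mm) begins 54 mm behind the grasp point. The pads swing forward as they close: fully open they stand 13 mm farther back than shut.
Start: joints at [-67.895, 4.979, 10.078, 95.1, 0, 90], TCP at [0.207, -0.51, 0.231] pointing down, gripper open.
Joint ranges: [-179.16, 179.16], [-48.56, 103.87], [-65.8, 70.77], [-126.05, 130.52], [-82.76, 87.17], [-180, 180]. Speed limits (degrees/s): [127.2, 127.2, 147.25, 180, 180, 180].

INTERFACE

Orientations are given as [roll, pitch, yaw] about the fixed x, y, z axes, in that order (R = Rz(yaw) Ry(pitch) Rx(roll)).
In Python, from workcell import bot, optics gives the robot as it stands.
- The arm moves only by the shell command python3 -m creep 'ROWS' [FORCE]. ROWS is JSON, a list of rows, each a list of 7 numbers: the shift along the tool's x, y, z in m, then the turn, a rotation vector about the tool's x, y, z in rad, then the opening, from 0 (shut) to 1 (fully open). A call has 1 to 8 rows; each row is the pose to reach, as a shift and turn from the pose commanded when the call began, along the tool's axes at that moment; what a row does not reach only later rows make up. A row lasts 1/10 s, in which the tool goes at most 50 mm and 8.59 degrees, less where a joint would pass 70% of its speed; a pose out of reach is approached as far as the arm can. A call with a gripper value outside its range is refused whole. The fingers move at their own pace and stop on an object; FORCE is the grip in N (left out, the last holds). Time passes only in rows, so rows that repeat a pose let the fingers close. It gives the time, the measured TCP pose, the force and the opening at its end, in the units of the state.
- bot.get_obs(): the state, without advancing time (a new reading comes with each control period).
- optics.camera(name): name is "scene" or "top" or "wrist"; returns the picture (384x512x3 uint8, red, green, blue); there is no depth.
- optics.camera_params(name): a dict with "camera_matrix" (3x3 intrinsics, pixels), "R" (3x3) and "t" (3): a world point X has camera coordinates R X + t; the wrist camera has in their place "mount" (4x4, takes a point from camera to tool coordinates, whose origin is the TCP and whose axes are the tool frame's). Camera axes: x right, y down, z forward; pixel columns grow to the right and rows downward; lengths in m; the calibration is good to about 2 mm. A picture is of the moment at which its call begins: read the wrist's pose just before it. camera_params takes no time and is no camera call.
- bot.job_done(): hands the job in, once; it reports no verdict.
The state is a dict: "time": time; "q": joint angles; "qd": joint speeds; "joint_efforts": joint torques, N m; "ee_pos": TCP position; "tcp_rot": TCP orientation; "wrist_force": force on the tool from outside, world axes, zero at the start; "torque": the same for the moment, N m; "opening": finger opening in m.
Only numpy, scipy, OpenCV 4.12 (cv2) and the standard library are available. Lean on these libraries where they do the work, as an engineer would, in place of code of your own. Each camera call takes 0.05 s, during which the arm holds its last target.

## Working session

There is one attempt and no reset: what is moved stays moved. The work goes in short steps, Python scripts to look and compute and a shell command to move; the robot and the scene stay as the last step left them, time stands still between calls to the robot, and variables do not carry over. Pictures are saved under pics/ and viewed, and the job is handed in when it is done.

```bash
mkdir -p pics; ls; python3 - <<'E'
from workcell import bot, optics
import cv2
for n in ["scene","top","wrist"]:
    im=optics.camera(n); cv2.imwrite(f"pics/{n}0.png",im[:,:,::-1])
    print(n,optics.camera_params(n))
print(bot.get_obs())
E
```

```text
pics
scene {'camera_matrix': array([[392.3853873 ,   0.        , 254.05474873],
       [  0.        , 392.3853873 , 193.00691873],
       [  0.        ,   0.        ,   1.        ]]), 'R': array([[ 0.24234485,  0.97013222,  0.01060429],
       [ 0.82602172, -0.20058753, -0.52673784],
       [-0.50887826,  0.13641157, -0.84996164]]), 't': array([-0.14550461, -0.44978341,  1.58729782])}
top {'camera_matrix': array([[372.94695972,   0.        , 251.29574797],
       [  0.        , 372.94695972, 191.17743412],
       [  0.        ,   0.        ,   1.        ]]), 'R': array([[ 0.01334321, -0.999574  , -0.02595735],
       [-0.98334134, -0.00841134, -0.18157386],
       [ 0.18127817,  0.02794771, -0.98303466]]), 't': array([0.01562341, 0.61039671, 1.09479794])}
wrist {'camera_matrix': array([[276.49967334,   0.        , 248.62848762],
       [  0.        , 276.49967334, 186.57671718],
       [  0.        ,   0.        ,   1.        ]]), 'mount': array([[ 9.99999882e-01, -4.76993490e-04,  9.19223239e-05,
        -5.56278834e-05],
       [ 4.33260695e-04,  9.61364816e-01,  2.75277139e-01,
        -6.95566376e-02],
       [-2.19676291e-04, -2.75277067e-01,  9.61364909e-01,
        -1.43030249e-01],
       [ 0.00000000e+00,  0.00000000e+00,  0.00000000e+00,
         1.00000000e+00]])}
{'time': 0.15, 'q': array([-6.78958186e+01,  5.00296297e+00,  1.00450372e+01,  9.50994300e+01,
       -1.00412732e-03,  8.99990606e+01]), 'qd': array([-0.00390973, -0.05890215,  0.08489597,  0.05821214, -0.01090966,
       -0.1244997 ]), 'joint_efforts': array([-7.64922402e-05, -5.20761395e+01,  4.65044689e+01,  1.38799148e-02,
       -5.93752179e-05, -8.42115838e-06]), 'ee_pos': array([ 0.20689034, -0.50941609,  0.23075593]), 'tcp_rot': array([ 1.79998997e+02,  5.73557330e-02, -6.78948793e+01]), 'wrist_force': array([ 0.99894504, -0.79540382,  0.05971163]), 'torque': array([-0.02731916,  0.03444949, -0.05095678]), 'opening': 0.08554391116794888}
```

View pics/scene0.png

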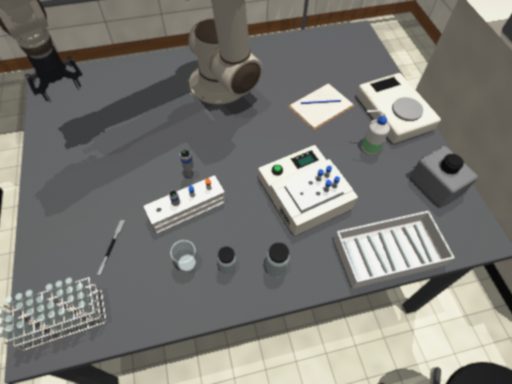

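View pics/top0.png

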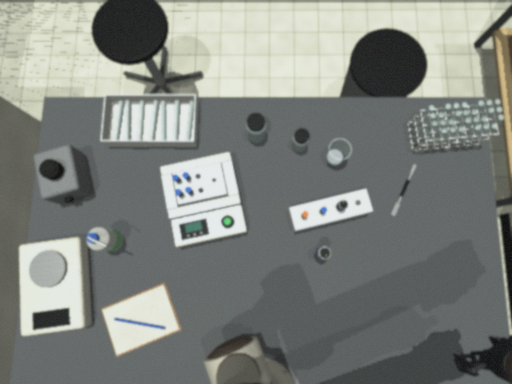

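View pics/wrist0.png

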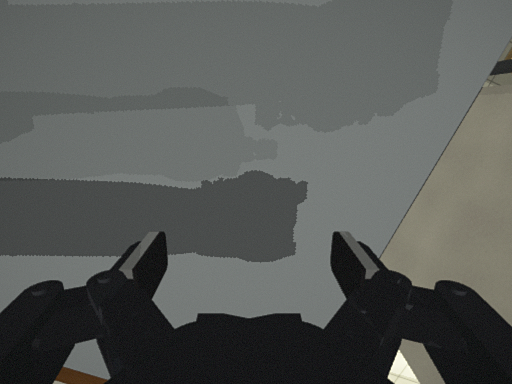

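The scene view shows two candidates with black tops. One is in the rack, at scene (174,198) / top (342,206). The other stands on the bench, at scene (186,158) / top (323,254). The blue and orange caps in the rack are tubes. I'll crop in close to choose.

```bash
python3 - <<'E'
import cv2,numpy as np
s=cv2.imread("pics/scene0.png");t=cv2.imread("pics/top0.png")
a=cv2.resize(s[135:240,135:240],(400,400),interpolation=cv2.INTER_CUBIC)
b=cv2.resize(t[180:280,280:380],(400,400),interpolation=cv2.INTER_CUBIC)
cv2.imwrite("pics/crop1.png",np.hstack([a,b]))
b=cv2.resize(t[145:255,150:260],(600,600),interpolation=cv2.INTER_CUBIC)
cv2.imwrite("pics/crop2.png",b)
E
```

```text
(no output)
```

View pics/crop1.png

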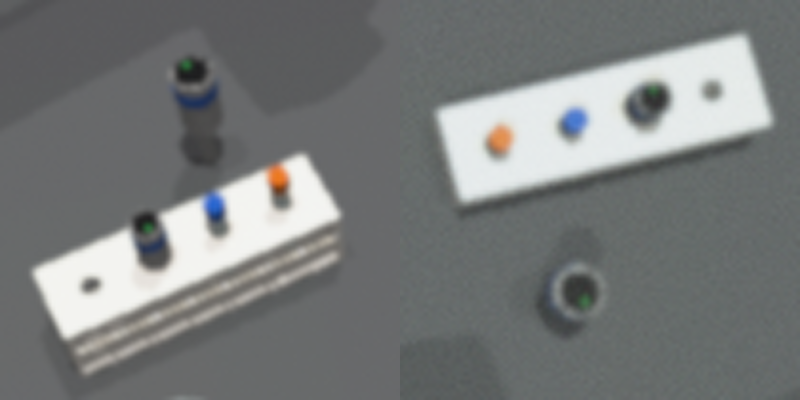

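View pics/crop2.png

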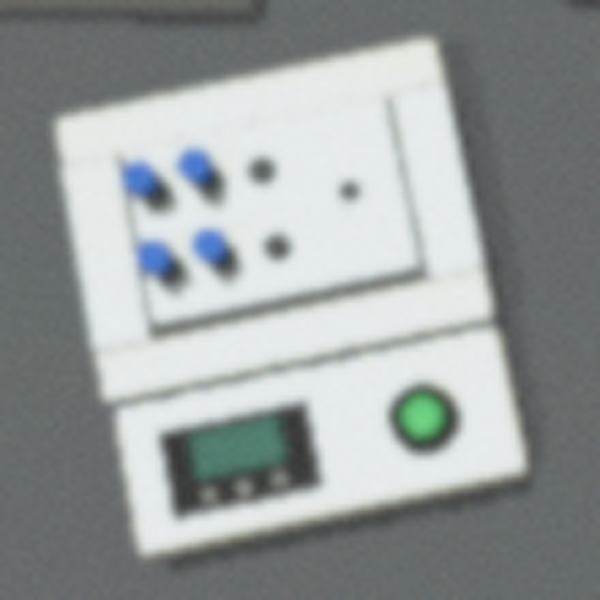

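The rack piece (crop (652,100) in top, (148,240) in scene) is clearly the smaller one, with a black top and blue band. It hangs third from the left in the top view, next to the empty hole, so that is the probe. The larger one on the bench is a decoy. Next I'll measure.

```bash
cat > h.py <<'E'
import numpy as np, cv2
from workcell import bot, optics
from scipy.spatial.transform import Rotation as Ro
def cam(name,obs=None):
    p=optics.camera_params(name)
    if name!="wrist": return p["camera_matrix"],p["R"],p["t"]
    M=p["mount"]; R=Ro.from_euler('xyz',obs["tcp_rot"],degrees=True).as_matrix()
    Rw=R@M[:3,:3]; c=R@M[:3,3]+obs["ee_pos"]
    return p["camera_matrix"],Rw.T,-Rw.T@c
def ray(c,uv,z):
    K,R,t=c; o=-R.T@t; d=R.T@np.linalg.inv(K)@np.array([uv[0],uv[1],1.])
    return o+d*(z-o[2])/d[2]
def proj(c,X):
    K,R,t=c; x=K@(R@np.asarray(X)+t); return x[:2]/x[2]
def snap(name,f):
    o=bot.get_obs(); im=optics.camera(name)[:,:,::-1].copy(); cv2.imwrite(f"pics/{f}.png",im)
    return im,cam(name,o),o
E
python3 - <<'E'
from h import *
np.set_printoptions(precision=4,suppress=True)
c=cam("top");im=cv2.imread("pics/top0.png");hsv=cv2.cvtColor(im,cv2.COLOR_BGR2HSV)
def cents(m,z,nm):
    n,l,s,ce=cv2.connectedComponentsWithStats(m.astype(np.uint8))
    for i in range(1,n):
        if s[i,4]>8: print(nm,s[i,4],ce[i],ray(c,ce[i],z))
H,S,V=hsv[...,0],hsv[...,1],hsv[...,2]
r=np.zeros(H.shape,bool); r[145:255,155:380]=1
cents(r&(H>45)&(H<75)&(S>120)&(V>90),.082,'green')
cents(r&(H<20)&(S>120)&(V>100),.11,'orange')
cents(r&(H>100)&(H<125)&(S>120)&(V>120),.11,'blue(z.11)')
for n,p,z in [('hole',(358,202.5),.07),('well',(213.8,179.8),.095),('tw1',(198,176.2),.095),('tw2',(200.8,190.1),.095),
 ('r1',(289.3,207),.07),('r2',(366.3,188.7),.07),('r3',(373,211.3),.07),('r4',(295.5,231.3),.07),('probetop',(343.5,204),.122)]:
    print(n,ray(c,p,z))
s=cam("scene")
print('scene rack probe top', ray(s,(135+148/400*105,135+222/400*105),.122),'scene hole',ray(s,(135+90/400*105,135+285/400*105),.07))
E
```

```text
green 33 [227.    220.697] [0.5154 0.0927 0.082 ]
orange 18 [304.5 214.5] [ 0.5329 -0.1342  0.11  ]
blue(z.11) 16 [185.5625 175.25  ] [0.6468 0.2171 0.11  ]
blue(z.11) 16 [175.25   177.5625] [0.6395 0.2476 0.11  ]
blue(z.11) 19 [188.2632 189.8421] [0.6027 0.2071 0.11  ]
blue(z.11) 20 [177.9  192.05] [0.5958 0.2376 0.11  ]
blue(z.11) 18 [322.9444 209.8889] [ 0.5469 -0.1876  0.11  ]
hole [ 0.5757 -0.2996  0.07  ]
well [0.6368 0.1344 0.095 ]
tw1 [0.6475 0.1825 0.095 ]
tw2 [0.605  0.1724 0.095 ]
r1 [ 0.5601 -0.0934  0.07  ]
r2 [ 0.6182 -0.3262  0.07  ]
r3 [ 0.5495 -0.3432  0.07  ]
r4 [ 0.4872 -0.1114  0.07  ]
probetop [ 0.5629 -0.2447  0.122 ]
scene rack probe top [ 0.5655 -0.2377  0.122 ] scene hole [ 0.5795 -0.2945  0.07  ]
```

```bash
cat >> h.py <<'E'
def go(x,y,z,yaw):
    o=bot.get_obs(); R=Ro.from_euler('xyz',o["tcp_rot"],degrees=True)
    T=Ro.from_euler('xyz',[180,0,yaw],degrees=True)
    print("shift",np.round(R.inv().apply(np.array([x,y,z])-o["ee_pos"]),4),"turn",np.round((R.inv()*T).as_rotvec(),4),
     "at",np.round(o["ee_pos"],4),np.round(o["tcp_rot"],2),"F",np.round(o["wrist_force"],2),"t",round(o["time"],2),"op",round(o["opening"],4))
E
python3 -c "
from h import *
go(.561,-.244,.25,14.0)"
```

```text
shift [-0.1127 -0.428  -0.0191] turn [-7.0000e-04  8.0000e-04 -1.4293e+00] at [ 0.2069 -0.5094  0.2308] [ 1.800e+02  6.000e-02 -6.789e+01] F [ 1.   -0.8   0.06] t 0.15 op 0.0855
```

```bash
python3 -m creep '[[-0.112,-0.428,-0.019,0,0,-1.429,1],[-0.112,-0.428,-0.019,0,0,-1.429,1],[-0.112,-0.428,-0.019,0,0,-1.429,1],[-0.112,-0.428,-0.019,0,0,-1.429,1],[-0.112,-0.428,-0.019,0,0,-1.429,1],[-0.112,-0.428,-0.019,0,0,-1.429,1],[-0.112,-0.428,-0.019,0,0,-1.429,1],[-0.112,-0.428,-0.019,0,0,-1.429,1]]'; python3 -c "
from h import *
go(.561,-.244,.25,14.0)"
```

```text
time: 0.95
ee_pos: [0.5284, -0.2687, 0.2484]
tcp_rot: [180.0, 0.0, 1.2]
wrist_force: [0.0, -0.3, 0.5]
opening: 0.0855
shift [ 0.0331 -0.024  -0.0016] turn [ 0.000e+00  2.000e-04 -2.231e-01] at [ 0.5284 -0.2687  0.2484] [1.80e+02 1.00e-02 1.22e+00] F [ 0.01 -0.28  0.48] t 0.95 op 0.0855
```

```bash
python3 -m creep '[[0.030,-0.022,0,0,0,-0.15,1],[0.030,-0.022,0,0,0,-0.22,1],[0.030,-0.022,0,0,0,-0.22,1],[0.030,-0.022,0,0,0,-0.22,1]]'; python3 -c "
from h import *
im,c,o=snap('wrist','w1'); go(.561,-.244,.25,14.0)"
```

```text
time: 1.35
ee_pos: [0.5565, -0.248, 0.2482]
tcp_rot: [-180.0, 0.0, 13.3]
wrist_force: [-0.3, -0.1, -0.1]
opening: 0.0851
shift [ 0.0056 -0.0032 -0.0016] turn [-0.      0.0002 -0.0123] at [ 0.5563 -0.2484  0.2484] [-1.80e+02  1.00e-02  1.33e+01] F [0.32 0.77 0.13] t 1.4 op 0.0853
```

View pics/w1.png

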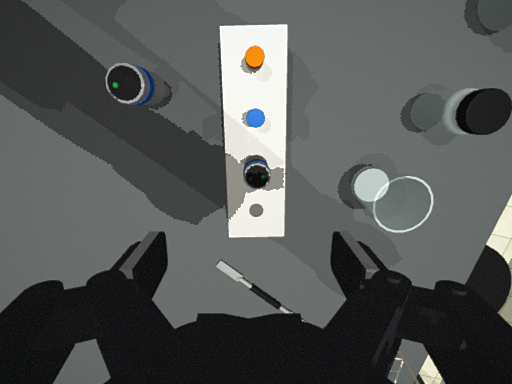

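The wrist view shows the rack upright in the image: probe top at about (257,176), empty hole at (256,210), blue cap at (256,118), orange cap at (254,57).

```bash
python3 - <<'E'
from h import *
np.set_printoptions(precision=4,suppress=True)
im=cv2.imread('pics/w1.png'); c=cam('wrist',bot.get_obs())
g=cv2.cvtColor(im,cv2.COLOR_BGR2GRAY); hsv=cv2.cvtColor(im,cv2.COLOR_BGR2HSV)
def cen(m,box,z,n):
    x0,y0,x1,y1=box; ys,xs=np.nonzero(m[y0:y1,x0:x1]); p=(xs.mean()+x0,ys.mean()+y0); w=(xs.min()+x0,xs.max()+x0,ys.min()+y0,ys.max()+y0)
    print(n,len(xs),p,w,ray(c,p,z),'box',ray(c,((w[0]+w[1])/2,(w[2]+w[3])/2),z))
cen((hsv[...,1]>120)&(hsv[...,0]<20),(235,40,275,75),.11,'orange')
cen((hsv[...,1]>120)&(hsv[...,0]>95),(240,100,272,135),.11,'blue')
cen(g<140,(246,200,268,222),.07,'hole')
cen(g<45,(238,160,276,195),.122,'black')
cv2.imwrite('pics/w1c.png',cv2.resize(im[140:230,210:300],(720,720),interpolation=cv2.INTER_NEAREST))
E
```

```text
orange 351 (np.float64(254.32478632478632), np.float64(56.89173789173789)) (np.int64(245), np.int64(264), np.int64(46), np.int64(68)) [ 0.5347 -0.1352  0.11  ] box [ 0.5349 -0.1352  0.11  ]
blue 264 (np.float64(255.11363636363637), np.float64(117.62121212121212)) (np.int64(246), np.int64(264), np.int64(109), np.int64(126)) [ 0.5484 -0.1885  0.11  ] box [ 0.5482 -0.1884  0.11  ]
hole 135 (np.float64(255.8740740740741), np.float64(209.9111111111111)) (np.int64(250), np.int64(262), np.int64(204), np.int64(216)) [ 0.5767 -0.2973  0.07  ] box [ 0.5769 -0.2974  0.07  ]
black 383 (np.float64(256.24543080939947), np.float64(176.088772845953)) (np.int64(245), np.int64(267), np.int64(160), np.int64(187)) [ 0.5626 -0.2432  0.122 ] box [ 0.5617 -0.2407  0.122 ]
```

View pics/w1c.png

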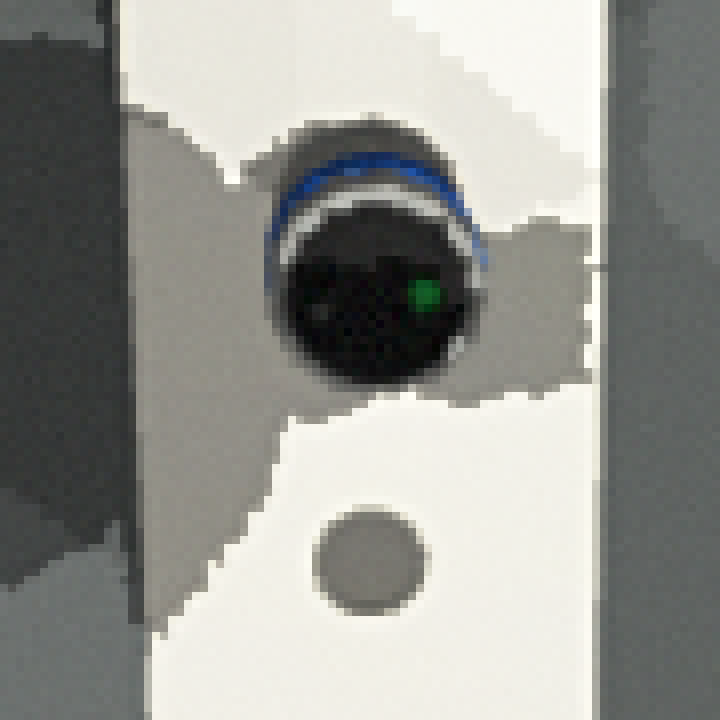

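```bash
python3 -c "
from h import *
go(.5629,-.2432,.145,14.5)"
```

```text
shift [ 0.0077 -0.0035  0.1034] turn [-0.      0.0002 -0.021 ] at [ 0.5563 -0.2484  0.2484] [-1.80e+02  1.00e-02  1.33e+01] F [0.32 0.77 0.13] t 1.4 op 0.0853
```

```bash
python3 -m creep '[[0.0077,-0.0035,0.04,0,0,-0.021,1],[0.0077,-0.0035,0.08,0,0,-0.021,1],[0.0077,-0.0035,0.1034,0,0,-0.021,1],[0.0077,-0.0035,0.1034,0,0,-0.021,1],[0.0077,-0.0035,0.1034,0,0,-0.021,1]]'; python3 -c "
from h import *
go(.5629,-.2432,.082,14.5)"
```

```text
time: 1.9
ee_pos: [0.563, -0.2433, 0.1461]
tcp_rot: [180.0, -0.0, 14.6]
wrist_force: [-0.4, -0.2, 0.7]
opening: 0.0857
shift [-0.0001 -0.0002  0.0641] turn [ 0.0003 -0.0004  0.001 ] at [ 0.563  -0.2433  0.1461] [ 1.7998e+02 -2.0000e-02  1.4560e+01] F [-0.45 -0.16  0.73] t 1.9 op 0.0857
```

```bash
python3 -m creep '[[0,0,0.03,0,0,0,1],[0,0,0.055,0,0,0,1],[0,0,0.064,0,0,0,1],[0,0,0.064,0,0,0,1],[0,0,0.064,0,0,0,0],[0,0,0.064,0,0,0,0],[0,0,0.064,0,0,0,0],[0,0,0.064,0,0,0,0]]' 70; python3 -c "
from h import *
go(.5629,-.2432,.082,14.5)"
```

```text
time: 2.7
ee_pos: [0.5637, -0.2429, 0.0818]
tcp_rot: [180.0, -0.0, 14.7]
wrist_force: [-0.6, 0.0, 1.5]
opening: 0.0284
shift [-0.0009  0.0001 -0.0002] turn [ 0.0007 -0.0008  0.0029] at [ 0.5637 -0.2429  0.0818] [ 1.7996e+02 -4.0000e-02  1.4670e+01] F [-0.56  0.    1.53] t 2.7 op 0.0284
```

```bash
python3 -m creep '[[0,0,-0.01,0,0,0,0],[0,0,-0.03,0,0,0,0],[0,0,-0.06,0,0,0,0],[0,0,-0.10,0,0,0,0],[0,0,-0.14,0,0,0,0],[0,0,-0.14,0,0,0,0],[0,0,-0.14,0,0,0,0]]'; python3 -c "
from h import *
im,c,o=snap('wrist','w2'); snap('scene','s2'); go(.61,.137,.25,13.5)"
```

```text
time: 3.4
ee_pos: [0.5638, -0.2429, 0.2224]
tcp_rot: [179.9, -0.1, 14.7]
wrist_force: [0.6, -0.8, -2.2]
opening: 0.0268
shift [ 0.1415 -0.3553 -0.0299] turn [-0.0011  0.0014  0.0204] at [ 0.5631 -0.2426  0.2199] [-1.7994e+02  8.0000e-02  1.4670e+01] F [-1.09  0.13 -1.51] t 3.5 op 0.0267
```

View pics/w2.png

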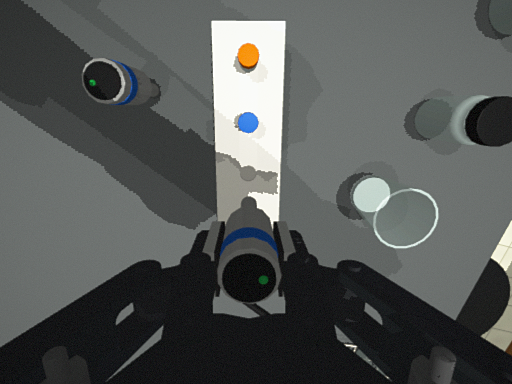

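The probe is held upright in the jaws. Its head is at (249,270), the stem end is near (249,203), and the hole it left is at (248,172). Next I'll look at the heater from a spot short of the well.

```bash
python3 -c "
from h import *
go(.625,.03,.25,14.0)"
```

```text
shift [ 0.1289 -0.248  -0.03  ] turn [-0.0011  0.0014  0.0117] at [ 0.5631 -0.2426  0.2199] [-1.7994e+02  8.0000e-02  1.4670e+01] F [-1.09  0.13 -1.51] t 3.5 op 0.0267
```

```bash
python3 -m creep '[[0.02,-0.04,-0.03,0,0,0.012,0],[0.04,-0.08,-0.03,0,0,0.012,0],[0.06,-0.12,-0.03,0,0,0.012,0],[0.08,-0.16,-0.03,0,0,0.012,0],[0.105,-0.20,-0.03,0,0,0.012,0],[0.129,-0.248,-0.03,0,0,0.012,0],[0.129,-0.248,-0.03,0,0,0.012,0],[0.129,-0.248,-0.03,0,0,0.012,0]]';python3 -m creep '[[0,0,0,0,0,0,0],[0,0,0,0,0,0,0]]'; python3 -c "
from h import *
im,c,o=snap('wrist','w3'); go(.625,.03,.25,14)
cv2.imwrite('pics/w3c.png',cv2.resize(im[40:240,130:390],(780,600),interpolation=cv2.INTER_NEAREST))"
```

```text
time: 4.3
ee_pos: [0.6251, 0.0313, 0.2493]
tcp_rot: [-180.0, 0.2, 14.1]
wrist_force: [0.1, -0.2, -1.3]
opening: 0.0262
time: 4.5
ee_pos: [0.6251, 0.0285, 0.2507]
tcp_rot: [180.0, 0.0, 13.9]
wrist_force: [0.3, -0.1, -1.4]
opening: 0.0264
shift [ 0.0002 -0.0015  0.001 ] turn [ 0.0001  0.0003 -0.0022] at [0.6252 0.0285 0.251 ] [1.800e+02 1.000e-02 1.387e+01] F [-0.57 -0.13 -0.87] t 4.55 op 0.0268
```

View pics/w3.png

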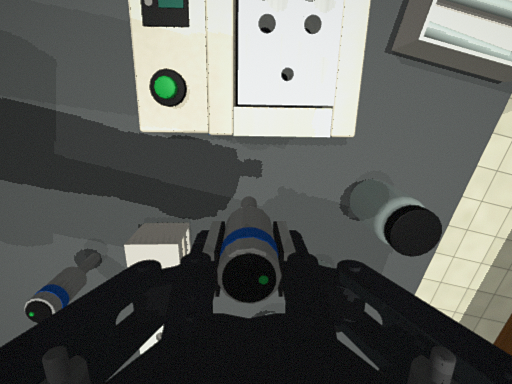

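View pics/w3c.png

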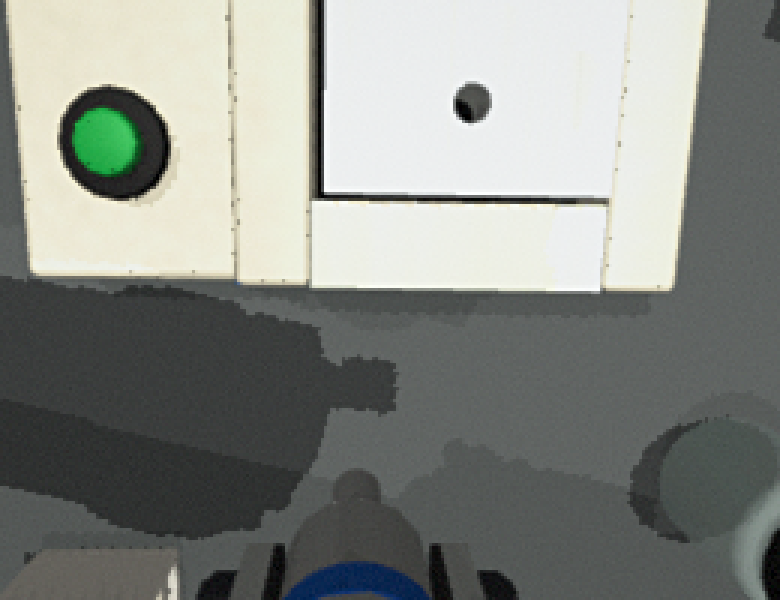

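```bash
python3 - <<'E'
from h import *
np.set_printoptions(precision=4,suppress=True)
im=cv2.imread('pics/w3.png'); o=bot.get_obs(); c=cam('wrist',o)
g=cv2.cvtColor(im,cv2.COLOR_BGR2GRAY); hsv=cv2.cvtColor(im,cv2.COLOR_BGR2HSV)
P={}
def cen(m,box,z,n):
    x0,y0,x1,y1=box; mm=np.zeros(g.shape,np.uint8); mm[y0:y1,x0:x1]=m[y0:y1,x0:x1]*255
    k=max(cv2.findContours(mm,cv2.RETR_EXTERNAL,cv2.CHAIN_APPROX_NONE)[0],key=cv2.contourArea)
    e=cv2.fitEllipse(k); (x,y,w,h)=cv2.boundingRect(k); p=(x+(w-1)/2,y+(h-1)/2)
    P[n]=ray(c,e[0],z); print(n,'ell',np.array(e[0]),np.array(e[1]),'box',p,w,h,P[n],ray(c,p,z))
cen(g<150,(275,60,300,90),.095,'well')
cen(g<150,(255,8,280,40),.095,'tw_front')
cen(g<150,(300,8,325,40),.095,'tw_rear')
cen((hsv[...,0]>45)&(hsv[...,0]<75)&(hsv[...,1]>120),(145,65,190,110),.082,'start')
d=P['tw_rear']-P['tw_front'];print('tw dist',np.hypot(*d[:2]),'yaw',np.degrees(np.arctan2(d[1],d[0])))
d=P['well']-(P['tw_rear']+P['tw_front'])/2;print('d',np.hypot(*d[:2]),np.degrees(np.arctan2(d[1],d[0]))+90)
for y in (13.3,14,14.5):
  R=Ro.from_euler('z',y,degrees=True).as_matrix()
  print(y,'nom well from start',P['start']+R@[.1275,.015,.013])
# heater edge right side z~0.08 corner & foot
T=Ro.from_euler('xyz',o['tcp_rot'],degrees=True).as_matrix()
foot=o['ee_pos']+T@[0,0,.0538]
print('predicted foot',foot,proj(c,foot),'top centre',proj(c,o['ee_pos']-T@[0,0,.0402]))
cv2.imwrite('pics/w3f.png',cv2.resize(im[185:315,200:300],(600,780)[:2],interpolation=cv2.INTER_NEAREST)[:600])
E
```

```text
well ell [286.888   73.9868] [11.5702 12.5861] box (287.0, 74.0) 13 13 [0.6378 0.1368 0.095 ] [0.638  0.1368 0.095 ]
tw_front ell [266.692   23.1921] [16.0206 18.9858] box (267.0, 23.5) 17 20 [0.6064 0.1759 0.095 ] [0.6068 0.1757 0.095 ]
tw_rear ell [312.2266  23.9118] [16.0082 18.6023] box (312.0, 24.0) 17 19 [0.6491 0.1858 0.095 ] [0.6489 0.1857 0.095 ]
start ell [165.2515  86.8852] [21.5799 24.1764] box (165.5, 86.5) 24 24 [0.517  0.0953 0.082 ] [0.5172 0.0957 0.082 ]
tw dist 0.04384507884826373 yaw 13.038365126293765
d 0.045217953161480494 12.889795872874117
13.3 nom well from start [0.6376 0.1392 0.095 ]
14 nom well from start [0.6371 0.1407 0.095 ]
14.5 nom well from start [0.6367 0.1417 0.095 ]
predicted foot [0.6252 0.0285 0.1972] [249.0245 203.7128] top centre [249.2936 277.4334]
```

View pics/w3f.png

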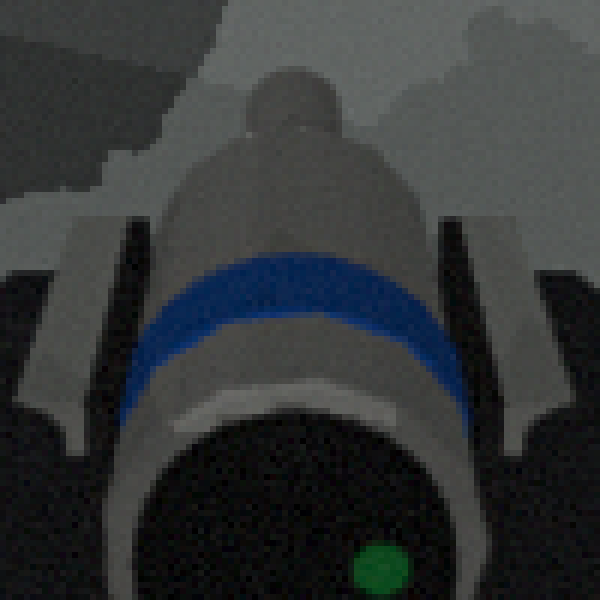

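The stem tip is at (249,204), against a predicted (249.0,203.7), so the grip geometry is as assumed. The well at (287,74) gives (0.638,0.137). The tube wells are 43.8 mm apart (nominal 44), and the yaw is about 13°. Next I'll hover over the well.

```bash
python3 -c "
from h import *
go(.638,.1368,.172,13)"
```

```text
shift [ 0.0384 -0.1021  0.079 ] turn [0.0001 0.0003 0.0153] at [0.6252 0.0285 0.251 ] [1.800e+02 1.000e-02 1.387e+01] F [-0.57 -0.13 -0.87] t 4.55 op 0.0268
```

```bash
python3 -m creep '[[0.012,-0.035,0.0,0,0,0.015,0],[0.025,-0.07,0.01,0,0,0.015,0],[0.0384,-0.1021,0.03,0,0,0.015,0],[0.0384,-0.1021,0.05,0,0,0.015,0],[0.0384,-0.1021,0.07,0,0,0.015,0],[0.0384,-0.1021,0.079,0,0,0.015,0],[0.0384,-0.1021,0.079,0,0,0.015,0],[0.0384,-0.1021,0.079,0,0,0.015,0]]';python3 -c "
from h import *
im,c,o=snap('wrist','w4'); go(.638,.1368,.172,13)
cv2.imwrite('pics/w4c.png',cv2.resize(im[130:260,190:310],(552,598),interpolation=cv2.INTER_NEAREST))
snap('scene','s4')"
```

```text
time: 5.35
ee_pos: [0.6383, 0.1375, 0.1731]
tcp_rot: [180.0, -0.1, 13.1]
wrist_force: [-0.1, 0.4, -0.9]
opening: 0.0265
shift [-0.0007  0.0007  0.0015] turn [ 0.     -0.0018  0.0012] at [0.6385 0.1377 0.1735] [ 1.800e+02 -1.000e-01  1.307e+01] F [ 0.22  0.07 -1.26] t 5.4 op 0.0262
```

View pics/w4c.png

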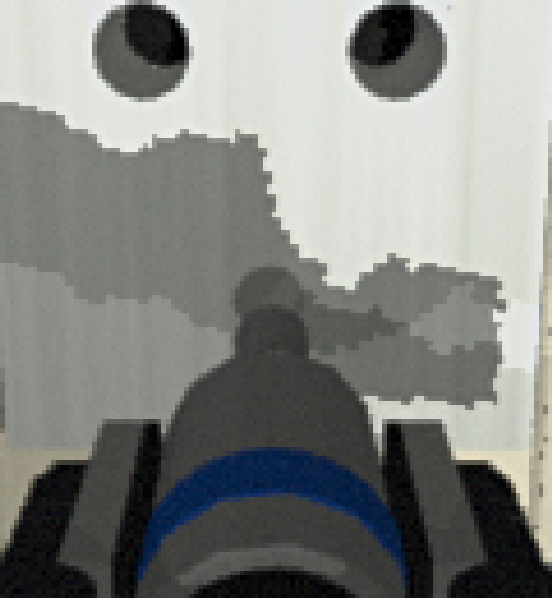

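The hole shows just above the stem tip: hole centre at about (248.7,195.3), foot centre at about (249,203.7).

```bash
python3 - <<'E'
from h import *
np.set_printoptions(precision=4,suppress=True)
o=bot.get_obs(); c=cam('wrist',o)
T=Ro.from_euler('xyz',o['tcp_rot'],degrees=True).as_matrix()
foot=o['ee_pos']+T@[0,0,.0538]
print(o['ee_pos'],foot,proj(c,foot),proj(c,[foot[0],foot[1],.095]))
w=ray(c,(248.7,195.3),.095); f=ray(c,(249.1,203.7),foot[2])
print('well',w,'foot',f,'diff world',w-f,'tool',T.T@(w-f))
im=cv2.imread('pics/w4.png');g=cv2.cvtColor(im,cv2.COLOR_BGR2GRAY)
for y in range(185,203,2): print(y,g[y,236:262])
print(g[184:206,249])
E
```

```text
[0.6385 0.1378 0.1736] [0.6386 0.1379 0.1198] [249.0225 203.7076] [248.9273 193.8337]
well [0.6388 0.1365 0.095 ] foot [0.6387 0.1379 0.1198] diff world [ 0.0001 -0.0013 -0.0248] tool [-0.0003  0.0013  0.0248]
185 [125 124 120 119 115 117 117 118 119 119 120 119 120 120 117 120 119 117
 128 222 233 227 223 224 221 219]
187 [126 125 121 115 115 116 118 120 119 118 119 112 108 110 116 120 123 124
 120 118 118 114 115 128 140 212]
189 [123 125 121 119 115 120 118 105  86  81  80  79  79  79  80  79  90 106
 119 122 123 120 118 113 131 210]
191 [122 124 119 118 118 111  86  79  81  81  81  81  83  82  85  91  90  88
  89 116 122 123 121 118 143 214]
193 [125 123 123 118 108  84  78  80  82  79  83  78  81  86  91  86  91  89
  86  86  94  96 117 119 118 119]
195 [123 124 120 116 100  77  78  80  80  83  81  89  85  89  88  87  92  86
  80  78  88  93 117 122 120 123]
197 [119 122 122 119 115  81  79  80  74  67  61  63  64  57  62  64  70  71
  77  81  91  90  92  90  87  95]
199 [120 125 120 116 114 116  83  61  67  63  61  60  59  60  62  57  56  54
  55  72  89  94  91  91  91  92]
201 [143 126 120 118 116  84  61  58  63  61  63  61  61  63  62  60  61  57
  56  56  70  89  90  88  89  89]
[118 120 120 110  85  79  80  82  82  86  91  89  70  57  61  60  60  63
  61  64  54  53]
```

```bash
python3 -m creep '[[-0.0005,0.0013,0.008,0,0,0,0],[-0.0005,0.0013,0.016,0,0,0,0],[-0.0005,0.0013,0.0175,0,0,0,0],[-0.0005,0.0013,0.0175,0,0,0,0],[-0.0005,0.0013,0.0175,0,0,0,0]]';python3 - <<'E'
from h import *
np.set_printoptions(precision=4,suppress=True)
im,c,o=snap('wrist','w5'); go(.638,.1368,.172,13)
cv2.imwrite('pics/w5c.png',cv2.resize(im[160:240,205:295],(675,600),interpolation=cv2.INTER_NEAREST))
T=Ro.from_euler('xyz',o['tcp_rot'],degrees=True).as_matrix()
foot=o['ee_pos']+T@[0,0,.0538]
print(foot,proj(c,foot),proj(c,[foot[0],foot[1],.095]),'next',proj(c,[foot[0],foot[1]+.001,.095]))
E
```

```text
time: 5.95
ee_pos: [0.6378, 0.1369, 0.1546]
tcp_rot: [-180.0, 0.0, 13.1]
wrist_force: [-0.0, -0.3, -2.0]
opening: 0.0261
shift [ 0.0001  0.0001 -0.0172] turn [-0.     -0.0003  0.0022] at [0.6379 0.1369 0.1548] [-180.     -0.02   13.13] F [ 0.   -0.2  -1.26] t 6.0 op 0.0264
[0.6378 0.1369 0.1008] [249.0236 203.7083] [249.0145 201.2011] next [249.3083 200.0082]
```

View pics/w5c.png

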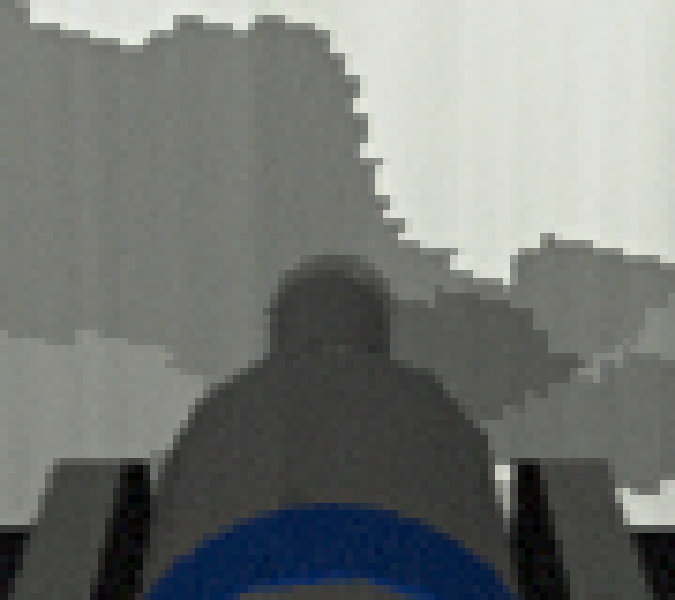

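```bash
python3 - <<'E'
import cv2
g=cv2.cvtColor(cv2.imread('pics/w5.png'),cv2.COLOR_BGR2GRAY)
for x in (243,246,249,252,255): print(x,g[188:206,x])
for y in range(192,206,1): print(y,g[y,236:264])
E
```

```text
243 [113 113 116 114 115 116 116 117  86  78  65  61  58  58  62  59  59  62]
246 [116 116 114 115 116 115  97  82  74  60  61  59  61  61  60  62  60  55]
249 [115 115 114 114 114 110  83  79  62  59  59  61  63  59  62  57  60  57]
252 [115 115 115 113 118 117  91  84  87  67  53  59  54  59  59  56  56  56]
255 [124 118 117 117 119 120 121 117  97  79  73  63  54  54  51  48  55  50]
192 [123 121 120 116 115 111 116 115 116 112 116 116 116 114 116 115 118 117
 122 119 118 116 132 130 138 204 215 216]
193 [122 119 119 115 112 114 114 116 112 115 115 116 110 110 115 114 117 117
 118 120 119 117 117 113 111 130 132 129]
194 [120 122 121 113 114 114 114 116 117 103  97  86  81  83  82  86  91 104
 116 121 117 117 115 118 115 114 110 109]
195 [119 121 117 116 112 114 116 117 103  85  82  78  77  79  77  78  84  91
  99 117 120 118 118 120 114 116 118 112]
196 [119 121 119 114 113 115 104  86  79  77  74  67  67  62  66  75  87  81
  82  97 120 117 118 116 117 119 117 118]
197 [119 119 120 116 113 113  91  78  70  64  60  61  61  59  59  58  67  73
  73  79  94 115 119 119 116 114 119 1
[... 255 characters left out ...]
119 116 111  80  62  58  60  63  61  60  59  63  59  57  54  55
  53  54  70  80  90  94  90  95 112  93]
201 [121 121 119 116  88  65  56  58  60  63  61  62  61  59  58  57  59  57
  51  54  65  77  88  87  87  86  89  91]
202 [120 119 117 114 108  72  58  62  62  65  60  61  60  62  62  58  59  53
  53  51  60  85  88  90  86  89  86  87]
203 [120 121 116 112 100  66  54  59  61  62  62  64  60  57  62  56  56  53
  55  48  59  83  89  90  90  90  88  87]
204 [118 120 120 118 104  67  59  59  61  63  60  62  61  60  58  60  56  52
  52  55  57  84  91  90  87  87  88  87]
205 [121 121 118 113 104  69  56  62  61  62  55  55  61  57  57  54  56  52
  53  50  57  86  90  89  88  87  87  90]
```

```bash
python3 -m creep '[[0,0.0004,0.002,0,0,0,0],[0,0.0004,0.004,0,0,0,0],[0,0.0004,0.006,0,0,0,0],[0,0.0004,0.007,0,0,0,0]]';python3 -m creep '[[0,0,0.001,0,0,0,0],[0,0,0.001,0,0,0,0]]'
```

```text
time: 6.4
ee_pos: [0.6378, 0.1364, 0.1472]
tcp_rot: [-180.0, 0.0, 13.1]
wrist_force: [0.2, 0.4, -0.9]
opening: 0.0264
time: 6.6
ee_pos: [0.6379, 0.1364, 0.1464]
tcp_rot: [180.0, 0.0, 13.1]
wrist_force: [1.0, -0.4, -0.9]
opening: 0.0265
```

```bash
python3 -m creep '[[0,0,0.001,0,0,0,0],[0,0,0.002,0,0,0,0]]';python3 -m creep '[[0,0,0.001,0,0,0,0],[0,0,0.002,0,0,0,0]]';
```

```text
time: 6.8
ee_pos: [0.6379, 0.1364, 0.1446]
tcp_rot: [180.0, -0.0, 13.1]
wrist_force: [0.5, -0.3, -1.2]
opening: 0.0268
time: 7.0
ee_pos: [0.6379, 0.1365, 0.1425]
tcp_rot: [-180.0, -0.0, 13.1]
wrist_force: [-0.4, 0.3, -1.0]
opening: 0.0266
```

```bash
python3 -m creep '[[0,0,0.0015,0,0,0,0],[0,0,0.003,0,0,0,0],[0,0,0.0045,0,0,0,0],[0,0,0.006,0,0,0,0]]';python3 -m creep '[[0,0,0.001,0,0,0,0],[0,0,0.002,0,0,0,0],[0,0,0.003,0,0,0,0]]'
```

```text
time: 7.4
ee_pos: [0.6379, 0.1364, 0.1364]
tcp_rot: [180.0, 0.0, 13.1]
wrist_force: [-0.4, 0.5, -0.5]
opening: 0.0267
time: 7.7
ee_pos: [0.6379, 0.1365, 0.1335]
tcp_rot: [-180.0, -0.0, 13.1]
wrist_force: [0.5, -0.4, -0.3]
opening: 0.0265
```

15 mm deep and no force yet. The spring zone is next.

```bash
for i in 1 2; do python3 -m creep '[[0,0,0.001,0,0,0,0],[0,0,0.002,0,0,0,0],[0,0,0.003,0,0,0,0]]'; done
```

```text
time: 8.0
ee_pos: [0.6379, 0.1364, 0.1304]
tcp_rot: [-180.0, 0.0, 13.1]
wrist_force: [-0.8, -0.6, -1.0]
opening: 0.0269
time: 8.3
ee_pos: [0.6379, 0.1365, 0.1275]
tcp_rot: [180.0, 0.0, 13.1]
wrist_force: [0.3, -0.4, -1.4]
opening: 0.0267
```

```bash
python3 -c "
from h import *
im,c,o=snap('wrist','w6')
cv2.imwrite('pics/w6c.png',cv2.resize(im[140:290,180:320],(560,600),interpolation=cv2.INTER_NEAREST))"
```

```text
(no output)
```

View pics/w6c.png

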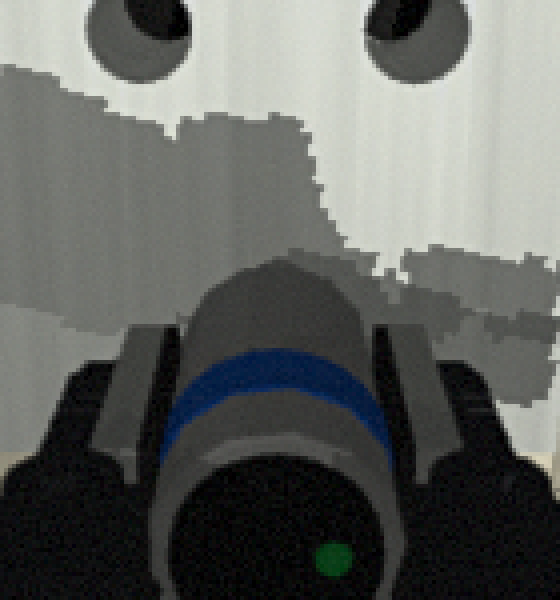

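The stem has gone into the block: only the head shows above it, around crop (280,262), and the probe hasn't slid up in the pads. I'll keep pressing.

```bash
for i in 1 2 3; do python3 -m creep '[[0,0,0.001,0,0,0,0],[0,0,0.002,0,0,0,0],[0,0,0.003,0,0,0,0]]'; done
```

```text
time: 8.65
ee_pos: [0.638, 0.1364, 0.1248]
tcp_rot: [180.0, -0.0, 13.1]
wrist_force: [-1.6, -1.0, 2.7]
opening: 0.0262
time: 8.95
ee_pos: [0.638, 0.1364, 0.1217]
tcp_rot: [180.0, -0.0, 13.1]
wrist_force: [-1.1, -0.0, 2.6]
opening: 0.0265
time: 9.25
ee_pos: [0.638, 0.1364, 0.1185]
tcp_rot: [180.0, -0.0, 13.1]
wrist_force: [-1.4, -0.8, 3.6]
opening: 0.0265
```

Spring friction is up by about 4 N, as expected. About 11 mm to go.

```bash
for i in 1 2; do python3 -m creep '[[0,0,0.001,0,0,0,0],[0,0,0.002,0,0,0,0],[0,0,0.003,0,0,0,0],[0,0,0.004,0,0,0,0]]'; done;  python3 -m creep '[[0,0,0.001,0,0,0,0],[0,0,0.0015,0,0,0,0]]'
```

```text
time: 9.65
ee_pos: [0.638, 0.1364, 0.1145]
tcp_rot: [180.0, -0.0, 13.1]
wrist_force: [-0.6, -1.0, 3.3]
opening: 0.0265
time: 10.05
ee_pos: [0.6379, 0.1365, 0.1105]
tcp_rot: [-180.0, -0.0, 13.1]
wrist_force: [-1.4, -1.6, 3.9]
opening: 0.0267
time: 10.25
ee_pos: [0.6379, 0.1364, 0.1089]
tcp_rot: [-180.0, 0.0, 13.1]
wrist_force: [-1.2, -0.5, 4.3]
opening: 0.0265
```

```bash
for i in 1 2 3; do python3 -m creep '[[0,0,0.0005,0,0,0,0],[0,0,0.0007,0,0,0,0]]'; done
```

```text
time: 10.45
ee_pos: [0.6379, 0.1365, 0.1083]
tcp_rot: [180.0, 0.0, 13.1]
wrist_force: [-2.1, -1.6, 3.5]
opening: 0.0266
time: 10.65
ee_pos: [0.6379, 0.1364, 0.1076]
tcp_rot: [180.0, -0.0, 13.1]
wrist_force: [-2.2, -0.4, 4.4]
opening: 0.0266
time: 10.85
ee_pos: [0.6379, 0.1364, 0.1069]
tcp_rot: [180.0, -0.0, 13.1]
wrist_force: [-1.5, -1.3, 3.9]
opening: 0.0265
```

```bash
for i in 1 2; do python3 -m creep '[[0,0,0.0003,0,0,0,0],[0,0,0.0005,0,0,0,0]]'; done
```

```text
time: 11.05
ee_pos: [0.638, 0.1364, 0.1068]
tcp_rot: [180.0, -0.0, 13.1]
wrist_force: [-1.9, -1.5, 5.8]
opening: 0.0262
time: 11.25
ee_pos: [0.6381, 0.1363, 0.1067]
tcp_rot: [180.0, -0.0, 13.1]
wrist_force: [-2.7, -1.5, 8.5]
opening: 0.0263
```

```bash
python3 -m creep '[[0,0,0.0003,0,0,0,0],[0,0,0.0005,0,0,0,0]]'; python3 -m creep '[[0,0,0,0,0,0,0],[0,0,0,0,0,0,0]]'
```

```text
time: 11.45
ee_pos: [0.6382, 0.1363, 0.1066]
tcp_rot: [180.0, -0.1, 13.1]
wrist_force: [-2.4, -1.6, 11.4]
opening: 0.0269
time: 11.65
ee_pos: [0.6382, 0.1363, 0.1066]
tcp_rot: [180.0, -0.1, 13.1]
wrist_force: [-2.7, -2.5, 10.0]
opening: 0.0269
```

The probe stopped at the expected height, with about 11 N of push. I'll ease off slightly and open.

```bash
python3 -m creep '[[0,0,-0.0008,0,0,0,0],[0,0,-0.0008,0,0,0,0.6],[0,0,-0.0008,0,0,0,0.8],[0,0,-0.0008,0,0,0,0.8],[0,0,-0.0008,0,0,0,0.8],[0,0,-0.0008,0,0,0,0.8]]'; python3 -m creep '[[0,0,-0.02,0,0,0,0.8],[0,0,-0.05,0,0,0,0.8],[0,0,-0.09,0,0,0,0.8],[0,0,-0.12,0,0,0,0.8],[0,0,-0.14,0,0,0,0.8],[0,0,-0.14,0,0,0,0.8]]'; python3 -c "
from h import *
np.set_printoptions(precision=4,suppress=True)
im,c,o=snap('wrist','w7')
snap('scene','s7'); go(.5172,.0955,.16,13)
im2=cv2.imread('pics/s7.png')
a=cv2.resize(im[60:360,100:400],(400,400));b=cv2.resize(im2[140:240,250:350],(400,400),interpolation=cv2.INTER_CUBIC)
cv2.imwrite('pics/c7.png',np.hstack([a,b]))
for z in (.095,.147): print(proj(c,[.6379,.1364,z]))
"
```

```text
time: 12.25
ee_pos: [0.6379, 0.1365, 0.106]
tcp_rot: [-180.0, 0.0, 13.1]
wrist_force: [1.1, -0.0, 0.0]
opening: 0.068
time: 12.85
ee_pos: [0.6388, 0.1366, 0.2498]
tcp_rot: [180.0, -0.3, 13.1]
wrist_force: [-1.2, -0.0, -0.2]
opening: 0.0685
shift [-0.1271  0.0125  0.086 ] turn [ 0.     -0.0004  0.0021] at [0.6381 0.1365 0.246 ] [180.    -0.02  13.12] F [ 0.09  0.83 -0.67] t 12.95 op 0.0683
[247.3704 173.1053]
[247.4053 185.964 ]
```

View pics/c7.png

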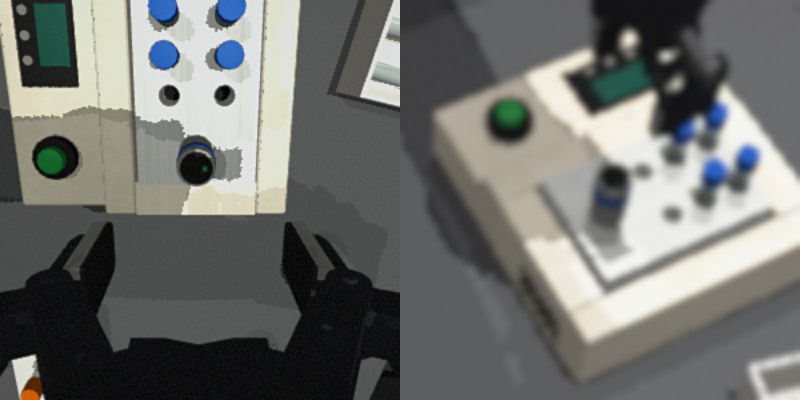

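The probe stands upright in the well with its shoulder on the block. Its top is at wrist pixel (247.7,185), against a predicted (247.4,186). Next is the start button.

```bash
python3 - <<'E'
from h import *
np.set_printoptions(precision=4,suppress=True)
im=cv2.imread('pics/w7.png'); o=bot.get_obs(); c=cam('wrist',o)
hsv=cv2.cvtColor(im,cv2.COLOR_BGR2HSV)
m=((hsv[...,0]>45)&(hsv[...,0]<80)&(hsv[...,1]>120)).astype(np.uint8); m[:150]=0;m[210:]=0;m[:,170:]=0
k=max(cv2.findContours(m,cv2.RETR_EXTERNAL,cv2.CHAIN_APPROX_NONE)[0],key=cv2.contourArea);e=cv2.fitEllipse(k);print(e)
p=ray(c,e[0],.082);print(p); go(p[0],p[1],.10,13)
E
```

```text
((138.26058959960938, 179.84742736816406), (20.237356185913086, 22.49300193786621), 89.89417266845703)
[0.5169 0.0979 0.082 ]
shift [-0.1269  0.01    0.146 ] turn [ 0.     -0.0004  0.0021] at [0.6381 0.1365 0.246 ] [180.    -0.02  13.12] F [ 0.09  0.83 -0.67] t 12.95 op 0.0683
```

```bash
python3 -m creep '[[-0.04,0.003,0,0,0,0,0],[-0.08,0.007,0,0,0,0,0],[-0.127,0.0108,0,0,0,0,0],[-0.127,0.0108,0.03,0,0,0,0],[-0.127,0.0108,0.07,0,0,0,0],[-0.127,0.0108,0.11,0,0,0,0],[-0.127,0.0108,0.142,0,0,0,0],[-0.127,0.0108,0.142,0,0,0,0]]' 30; python3 -m creep '[[0,0,0,0,0,0,0],[0,0,0,0,0,0,0]]'; python3 -c "
from h import *
im,c,o=snap('wrist','w8');go(.517,.097,.1,13)"
```

```text
time: 13.75
ee_pos: [0.5133, 0.0965, 0.0984]
tcp_rot: [-180.0, 0.5, 13.1]
wrist_force: [0.1, 0.4, -0.6]
opening: -0.0001
time: 13.95
ee_pos: [0.5175, 0.0973, 0.106]
tcp_rot: [180.0, -0.1, 13.1]
wrist_force: [0.6, -0.2, 0.6]
opening: -0.0001
shift [-0.0007  0.0001  0.0062] turn [ 0.0001 -0.0027  0.0021] at [0.5177 0.0973 0.1062] [ 1.7999e+02 -1.6000e-01  1.3120e+01] F [-0.15 -0.41  0.07] t 14.0 op -0.0001
```

View pics/w8.png

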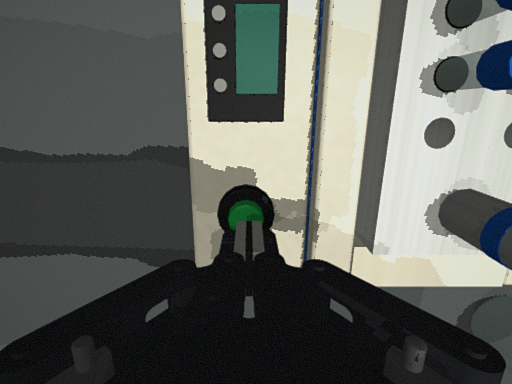

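The shut fingertips are right over the green button at (246,214). Pressing now.

```bash
python3 -m creep '[[-0.0006,0,0.01,0,0,0,0],[-0.0006,0,0.019,0,0,0,0],[-0.0006,0,0.023,0,0,0,0],[-0.0006,0,0.026,0,0,0,0],[-0.0006,0,0.028,0,0,0,0]]'; python3 -m creep '[[0,0,0.001,0,0,0,0],[0,0,0.002,0,0,0,0],[0,0,0.002,0,0,0,0]]'
```

```text
time: 14.5
ee_pos: [0.5158, 0.0969, 0.0762]
tcp_rot: [-180.0, 0.0, 13.1]
wrist_force: [-3.9, 0.0, 5.2]
opening: 0.0
time: 14.8
ee_pos: [0.5159, 0.097, 0.0759]
tcp_rot: [-180.0, -0.0, 13.1]
wrist_force: [-8.1, -1.5, 14.0]
opening: -0.0001
```

The button has bottomed out: z stopped at 0.076 and the force rose to 14 N. Now I'll lift clear and check.

```bash
python3 -m creep '[[0,0,-0.01,0,0,0,0],[0,0,-0.03,0,0,0,0],[0,0,-0.07,0,0,0,0],[0,0,-0.11,0,0,0,0],[0,0,-0.15,0,0,0,0],[0,0,-0.17,0,0,0,0],[0,0,-0.17,0,0,0,0]]'; python3 -m creep '[[0,0,0,0,0,0,0],[0,0,0,0,0,0,0],[0,0,0,0,0,0,0]]'; python3 -c "
from h import *
im,c,o=snap('wrist','w9');im2,_,_=snap('scene','s9');go(.517,.097,.1,13)
cv2.imwrite('pics/c9.png',np.hstack([cv2.resize(im,(400,300)),cv2.resize(im2[140:240,230:363],(400,300),interpolation=cv2.INTER_CUBIC)]))
print(proj(c,[.6379,.1364,.147]),proj(c,[.517,.097,.082]))"
```

```text
time: 15.5
ee_pos: [0.5173, 0.0972, 0.2478]
tcp_rot: [180.0, -0.3, 13.1]
wrist_force: [-0.6, -0.6, -0.4]
opening: -0.0002
time: 15.8
ee_pos: [0.5157, 0.0969, 0.2429]
tcp_rot: [-180.0, 0.1, 13.1]
wrist_force: [0.1, 0.0, 0.5]
opening: 0.0001
shift [0.0014 0.0002 0.1433] turn [-0.      0.0015  0.0021] at [0.5158 0.0969 0.2433] [-1.800e+02  8.000e-02  1.312e+01] F [-0.07  0.43 -1.01] t 15.9 op -0.0003
[393.19761914 176.47578691] [250.33717164 172.03016851]
```

View pics/c9.png

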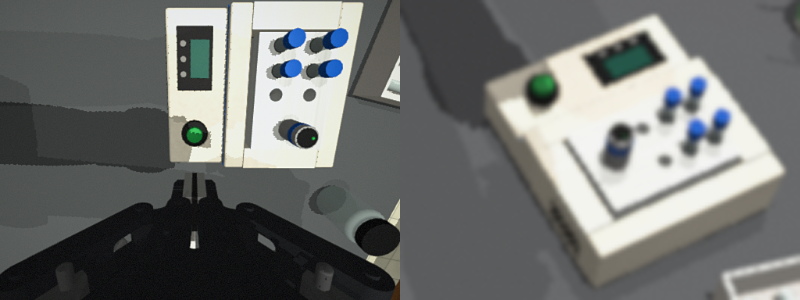

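View pics/s9.png

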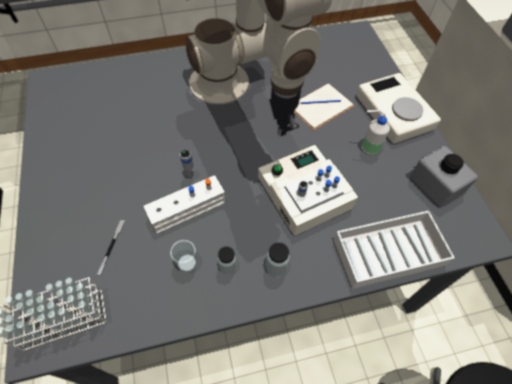

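```bash
python3 -c "
from workcell import bot
print(bot.job_done())"
```

```text
the job is handed in; nothing more can be done
None
```

The probe is fitted in the heater's well with its head on the block, the start button has been pressed and released, and the job is handed in at about 16 s of robot time. The hand-in gives no verdict, so the checks below are my own.

- **Choosing and gripping the probe:** I took the smaller blue-banded probe from the rack's third place and left the larger look-alike on the bench alone.
- **Fitting:** I lined the stem up with the well using wrist pictures, and it went in first time with no search needed. The spring resisted at about 4 N. At the height expected for a seated head, the probe stopped and the push rose to about 11 N.
- **Letting go:** I opened the fingers and backed away. The probe stood upright, its top within about 1 pixel of where a seated probe should appear.
- **Start button:** With the fingers shut, I pressed until they stopped at 76 mm, with about 14 N on the wrist. The button's full travel ends at 77 mm. There was also an unexplained 8 N sideways force during the press. The last wrist and scene pictures show nothing touching the button, but its travel has no direct reading.
- **Last checks:** The wrist force was back to about zero, and nothing else appeared to have moved. The spring was felt only from 21–24 mm down, though it could have begun at 15 mm; I put this down to where it sits in its 15–25 mm range. No other check failed or disagreed.

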